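Sweep the offcuts into the dustpan

ROBOT

A 7-joint arm with a two-finger parallel gripper is mounted at the origin on the work surface. World frame = base frame: x ahead of the robot, y to its left, z up, the work surface at z = 0. Lengths are in m, angles in degrees, forces in N, time in s.
With the tool pointing down it reaches from about 0.35 to 0.9 m from the base axis. Payload 7.2 kg.
Tool frame: the origin (TCP) lies midway between the tips of the shut fingers; the grasp point (between the pads) lies 19 mm behind it (manip.tcp_to_grasp is the distance from the TCP to the grasp point, in m); z points along the fingers, y is the line along which they close (so a half turn about z gives the same grasp; the last joint's range is limited). The gripper opens to 88 mm and grips with 3 to 60 N. Pads are 20 mm wide; open, the fingers measure 115 mm over their backs; the gripper's body (75 mm by 178 mm) begins 61 mm behind the grasp point.
Start: joints at [-74.152, 23.554, -0.728, 91.456, 0.321, 64.991, -4.71], TCP at [0.211, 0.588, 0.223] pointing down, gripper open.
Joint ranges: [-169.25, 169.25], [-16.82, 113.86], [-84.01, 82.57], [7.8, 145.47], [-59.2, 239.2], [7.22, 106.19], [-163.78, 163.78]. Speed limits (degrees/s): [136.94, 136.94, 172.46, 172.46, 180, 180, 180].

INTERFACE

Orientations are given as [roll, pitch, yaw] about the fixed x, y, z axes, in that order (R = Rz(yaw) Ry(pitch) Rx(roll)).
In Python, from bench import manip, viewer, job_done gives the robot as it stands.
- The arm moves only by the shell command python3 -m inch 'ROWS' [OPENING] [FORCE]. ROWS is JSON, a list that holds one entry, the list of rows, each a list of 6 numbers: the shift along the tool's x, y, z normalised to -1 to 1, where 1 is 1000 mm, then the turn, a rotation vector about the tool's x, y, z normalised to -1 to 1, where 1 is pi rad. In form: [[[tx, ty, tz, wx, wy, wz], ...]]. A call has exactly 8 rows; each row is the pose to reach, as a shift and turn from the pose commanded when the call began, along the tool's axes at that moment, turning the shorter way round; what a row does not reach only later rows make up. A row lasts 1/12 s, in which the tool goes at most 41.7 mm and 7.16 degrees, less where a joint would pass 70% of its speed; a pose out of reach is approached as far as the arm can. A call with a number of a shift or a turn outside -1 to 1 is refused whole. A call with a gripper value outside its range is refused whole. OPENING is the opening, from -1 (shut) to 1 (fully open), set as the call begins (- or left out, the last holds). The fingers move at their own pace and stop on an object; FORCE is the grip in N (left out, the last holds). Time passes only in rows, so rows that repeat a pose let the fingers close, or fill a call up. It gives the time, the measured TCP pose, the force, the opening and the grip force at its end, in the units of the state.
- manip.observe(): the state, without advancing time (a new reading comes with each control period).
- viewer.camera(name): name is "scene" or "top" or "wrist"; returns a dict with "image" (400x640x3 uint8, red, green, blue), "fx", "fy", "cx", "cy" (pixels), "xyz" and "orientation" of the camera in the world; the wrist camera has in their place "hand_eye" (4x4, takes a point from camera to tool coordinates, whose origin is the TCP and whose axes are the flange's). Camera axes: x right, y up, looking along -z (the intrinsics and any distortion apply to the point x, -y, -z); pixel columns grow to the right and rows downward; lengths in m; the calibration is good to about 2 mm. The wrist camera is an equidistant fisheye: a pixel r from the principal point sees the ray r / f radians off the axis. A picture is of the moment at which its call begins: read the wrist's pose just before it. There is no depth.
- job_done(): hands the job in; it is judged then, once.
Trained networks look in a picture, given as the dict that the camera call returned (one of the last four; its "shot" number tells which), for a name from the list of things; names that differ only in an ending like _2 or _b are one class to them, and where a whole thing is asked for, a point or a joint stands for the part that bears it (a point fixed in the world has none). Each returns a list of dicts, best first, with "score" (0 to 1); they miss things now and then, are a little off and sometimes report something else, mostly with a low value. They report only what shows in the picture. A call takes as long as a camera call.
- viewer.spot_in(picture, name): "location" ([column, row] in pixels, amid what is visible of it).
- viewer.landmark_of(picture, name): "location" ([column, row] in pixels: a listed point, or the origin of a listed thing).
The state is a dict: "time": time; "joint_pos": joint angles; "qd": joint speeds; "effort": joint torques, N m; "eef_pos": TCP position; "ee_rot": TCP orientation; "ft_force": force on the tool from outside, world axes, zero at the start; "ft_torque": the same for the moment, N m; "opening": finger opening in m; "grip_force": force on a finger pad.
Only numpy, scipy, OpenCV 4.12 (cv2) and the standard library are available. Lean on these libraries where they do the work, as an engineer would, in place of code of your own. Each camera call takes 0.05 s, during which the arm holds its last target. There are 200 camera calls.

TASK

Clear the violin maker's bench: with your fingertips, sweep the three loose wooden offcuts (the oblong block, the strip and the triangular wedge) along the bench and over the lip into the steel dustpan, until each lies on the pan's flat floor, wholly behind the sloping lip. Slide them, do not pinch them or pick them up, and leave the tools and the jar that stand among them where they are.

Things in the scene. Friction and masses are not known exactly. Their poses are not given: they have to be found in the camera images.
- block: offcut: an oblong block of bare pale wood, 42 (x) by 26 (y) by 20 mm high, 13 to 21 g, loose. Origin at its centre, 10 mm above the bench.
- strip: offcut: a short square strip of bare pale wood, 62 (x) by 18 (y) by 18 mm high, 12 to 20 g, loose. Origin at its centre, 9 mm above the bench.
- wedge: offcut: a flat triangular block of bare pale wood, 20 mm high, 12 to 20 g, loose. Its outline is a right triangle with legs of 48 mm (along x) and 42 mm (along y); the corners lie at (-16,-14), (32,-14) and (-16,28) mm from the origin, which is at its centroid, 10 mm above the bench.
- pan: sheet-steel dustpan, fixed, open towards the offcuts. Origin: middle of the lip's front edge, at bench level; x points into the pan, y along the lip, z up. Inside 240 mm wide (y -120 to 120), 200 mm deep. The first 30 mm are the lip, sloping up from the bench to a flat floor 3 mm above it. Side walls 3 mm thick, 10 mm high at the front, 46 mm at the back; back wall 46 mm high.
- pan_holdfast (a point): top of the iron holdfast that pins the pan's wooden handle (28 mm high, 150 mm long, behind the back wall) to the bench: 92 mm above the bench, 290 mm behind the lip's front edge and 70 mm to the pan's +y side; fixed to the pan.
- finger_plane: bystander, leave alone: small brass finger plane with a steel iron sloping up, 52 (x) by 24 (y) mm and about 37 mm high, 120 g, standing loose. Origin at the centre of its underside.
- spool_clamp: bystander, leave alone: violin maker's spool clamp standing on end: two pale wooden discs 34 mm across on a steel screw with a wing nut, 52 mm high, 45 g, loose. Origin at the centre of its underside.
- spare_clamp: bystander, leave alone: a second spool clamp, the same as the first, standing nearer the robot's right. Origin at the centre of its underside.
- varnish_jar: bystander, leave alone: round amber glass jar with a steel cap, 48 mm across, 45 mm high, 110 g, loose. Origin at the centre of its underside.
- gouge: bystander, leave alone: carving gouge lying on the bench beyond the offcuts, 240 mm long along its x axis (turned handle at -x), 28 mm thick. Origin at the middle of its length, at bench level.
- mallet: bystander, leave alone: carver's round wooden mallet lying on the bench to the right; head 68 mm across and 115 mm long (from x = 70 to 185 mm), handle from x = -70 to 70 mm, z up. Origin on its axis line, at bench level.

How it is judged (in metres and radians):
At the end, for the whole second after the job is handed in: All three offcuts lie at rest in the dustpan: each centre more than 35 mm behind the lip's front edge (the lip is 30 mm deep), between the side walls and the back wall, and less than 35 mm above the bench (x of block in the frame of pan between 0.035 and 0.195 m and y of block in the frame of pan between -0.115 and 0.115 m and z of each of block, strip, wedge in the frame of pan below 0.035 m and linear speed of each of block, strip, wedge below 0.02 m/s and x of strip in the frame of pan between 0.035 and 0.195 m and y of strip in the frame of pan between -0.115 and 0.115 m and x of wedge in the frame of pan between 0.035 and 0.195 m and y of wedge in the frame of pan between -0.115 and 0.115 m); the robot touches nothing.
It fails at once if an offcut is picked up instead of swept (its centre rises more than about 25 mm above where it lay) (height (world z) of any of block, strip, wedge above 0.036 m).
It fails at once if an offcut is pinched or pressed hard (over 30 N) (contact force between the fingers and block above 30 N or contact force between the fingers and strip above 30 N or contact force between the fingers and wedge above 30 N).
It fails at once if a spool clamp is moved more than 15 mm or tipped (distance of any of spool_clamp, spare_clamp from where it was at the start of the episode above 0.015 m or angle between any of spool_clamp, spare_clamp's own z axis and vertical above 0.3 rad).
It fails at once if the finger plane or the varnish jar is moved more than 15 mm or tipped (distance of any of finger_plane, varnish_jar from where it was at the start of the episode above 0.015 m or angle between any of finger_plane, varnish_jar's own z axis and vertical above 0.3 rad).
It fails at once if the gouge or the mallet is moved more than 15 mm (distance of any of gouge, mallet from where it was at the start of the episode above 0.015 m).
It also fails if it takes over 64 s, if anything falls off the work surface, if the arm or the gripper's body presses on something with over 40 N, if the wrist force passes 120 N, or if a joint passes its speed limit or range.

## Working session

There is one attempt and no reset: what is moved stays moved. The work goes in short steps, Python scripts to look and compute and a shell command to move; the robot and the scene stay as the last step left them, time stands still between calls to the robot, and variables do not carry over. Pictures are saved under pics/ and viewed, at most 10 in all, crops included, and the job is handed in when it is done.

```bash
mkdir -p pics; ls
cat > h.py <<'E'
from bench import manip, viewer, job_done
import numpy as np, cv2
from scipy.spatial.transform import Rotation as R
def rot(o):
    o=np.array(o,float)
    return o if o.shape==(3,3) else R.from_euler('xyz',o,degrees=True).as_matrix()
def ray(p,px):
    d=np.array([(px[0]-p['cx'])/p['fx'],-(px[1]-p['cy'])/p['fy'],-1.]); d=rot(p['orientation'])@d
    return np.array(p['xyz']),d/np.linalg.norm(d)
def plane(p,px,z=0):
    o,d=ray(p,px); return o+d*(z-o[2])/d[2]
def tri(rays):
    A=sum(np.eye(3)-np.outer(d,d) for o,d in rays); b=sum((np.eye(3)-np.outer(d,d))@o for o,d in rays)
    return np.linalg.solve(A,b)
def save(p,n): cv2.imwrite('pics/'+n,p['image'][:,:,::-1])
E
python3 - <<'E'
from h import *
print(manip.observe())
ps={n:viewer.camera(n) for n in('top','scene')}
for n,p in ps.items():
    save(p,n+'1.png'); print(n,p['xyz'],p['orientation'],p['fx'],p['cx'],p['cy'])
for t in 'block strip wedge pan pan_holdfast finger_plane spool_clamp spare_clamp varnish_jar gouge mallet'.split():
    for n,p in ps.items():
        for k,f in(('L',viewer.landmark_of),('S',viewer.spot_in)):
            for r in f(p,t)[:2 if 'clamp' in t else 1]:
                print(t,n,k,np.round(r['location']),round(r['score'],2),np.round(plane(p,r['location'],.01 if k=='L' else .01),3)[:2])
E
```

```text
pics
{'time': 0.0, 'joint_pos': array([-74.15193998,  23.59917184,  -0.73193452,  91.50354945,
         0.32319979,  64.99110385,  -4.71149045]), 'qd': array([ 0.00085014,  0.06749752, -0.04031927, -0.05184578, -0.09336193,
        0.04947067, -0.01355662]), 'effort': array([-4.53523089e-04, -5.87940860e+01,  6.41571321e-01, -2.91069853e+01,
       -5.38949145e-02,  1.82757602e-02,  1.69961136e-04]), 'eef_pos': array([0.21110108, 0.58772841, 0.22182153]), 'ee_rot': array([-1.79908523e+02,  7.20297377e-03,  1.60248289e+02]), 'ft_force': array([-0.54011363,  0.16484042,  1.27453569]), 'ft_torque': array([0.04153589, 0.05911214, 0.06459707]), 'grip_force': 0.0, 'opening': 0.08788857438155549}
top [ 0.3895163  -0.00660086  1.50181725] [  6.3372077   -0.14071855 -90.95363605] 503.87255474803317 329.0537348343506 203.36771615353928
scene [1.19212317 0.2487183  1.05066783] [ 34.33465565  -0.17073688 112.18723187] 414.1972696841123 316.94978286954233 198.51797942224945
block top L [363. 175.] 0.7 [ 0.638 -0.116]
block top S [359. 179.] 0.45 [ 0.626 -0.103]
block scene L [274. 213.] 0.43 [ 0.
[... 1294 characters left out ...]
. 262.] 0.44 [ 0.377 -0.348]
spare_clamp top S [217. 198.] 0.35 [0.577 0.32 ]
spare_clamp scene L [245. 134.] 0.72 [ 0.381 -0.342]
varnish_jar top L [323. 162.] 0.73 [0.68  0.002]
varnish_jar top S [323. 157.] 0.54 [0.695 0.002]
varnish_jar scene L [302. 245.] 0.7 [0.696 0.006]
varnish_jar scene S [304. 244.] 0.64 [0.691 0.007]
gouge top L [387. 132.] 0.63 [ 0.77  -0.192]
gouge top S [398. 134.] 0.93 [ 0.764 -0.226]
gouge scene L [230. 241.] 0.56 [ 0.761 -0.191]
gouge scene S [218. 234.] 0.6 [ 0.756 -0.232]
mallet top L [492. 199.] 0.98 [ 0.561 -0.5  ]
mallet top S [461. 198.] 0.65 [ 0.566 -0.406]
mallet scene L [176. 162.] 0.84 [ 0.571 -0.493]
mallet scene S [201. 166.] 0.63 [ 0.556 -0.41 ]
```

Run:
```python
import cv2
a=cv2.imread('pics/top1.png'); cv2.imwrite('pics/top1c.png',cv2.resize(a[100:300,190:490],(800,533),interpolation=cv2.INTER_CUBIC))
a=cv2.imread('pics/scene1.png'); cv2.imwrite('pics/scene1c.png',cv2.resize(a[110:300,170:450],(800,543),interpolation=cv2.INTER_CUBIC))
```

```text
(no output)
```

View pics/top1c.png

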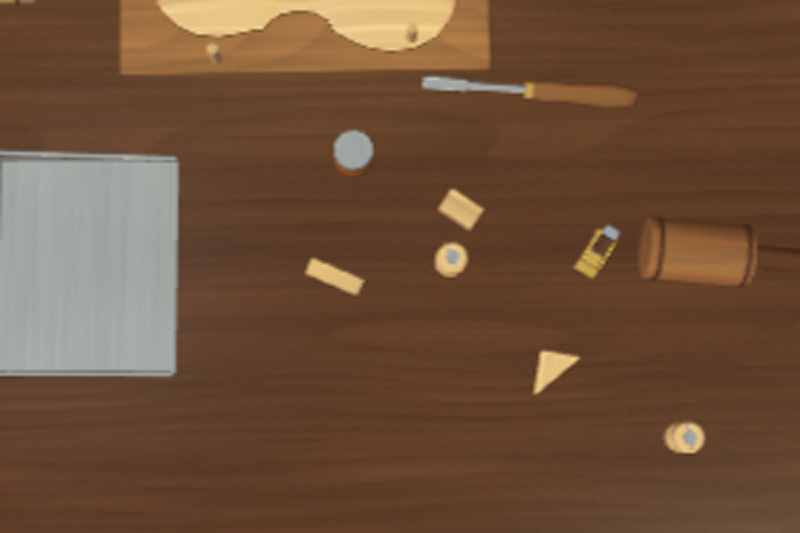

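View pics/scene1c.png

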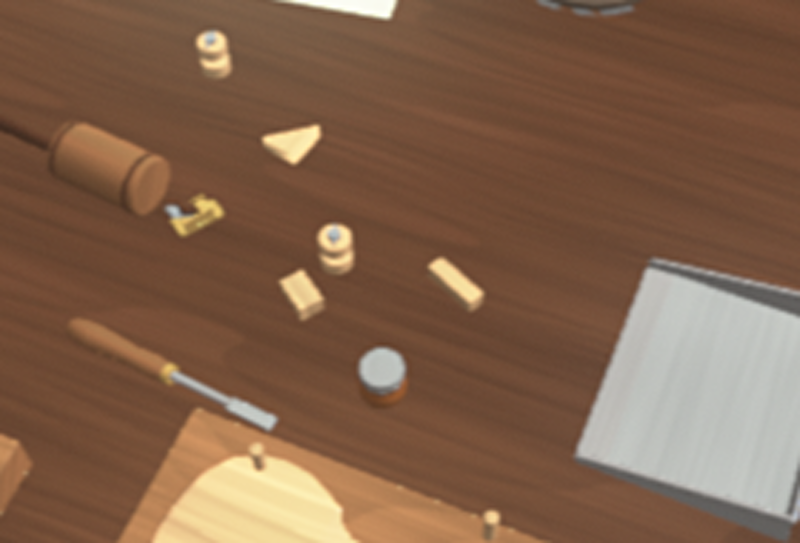

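Both views agree on the layout. The pan's mouth is at crop col 178, facing the offcuts. The strip (335,276) is closest, the block (460,209) sits just above the spool clamp (451,259), and the wedge (552,370) has its hypotenuse facing away from the pan. The jar (353,152), plane (597,252) and mallet stand clear. Next I'll fit the outlines.

```bash
cat >> h.py <<'E'
def fits(p,zt=.02):
    im=cv2.cvtColor(p['image'],cv2.COLOR_RGB2HSV); big=cv2.resize(p['image'],None,fx=4,fy=4,interpolation=cv2.INTER_CUBIC)
    im=cv2.cvtColor(big,cv2.COLOR_RGB2HSV)
    m=cv2.inRange(im,(12,60,165),(30,200,255))
    cs,_=cv2.findContours(m,cv2.RETR_EXTERNAL,cv2.CHAIN_APPROX_NONE)
    for c in cs:
        c=c[:,0]/4.-.375
        w=np.array([plane(p,q,zt)[:2] for q in c])*1000
        a=cv2.contourArea(w.astype(np.float32))
        if 400<a<3000:
            r=cv2.minAreaRect(w.astype(np.float32)); t=cv2.minEnclosingTriangle(w.astype(np.float32)[:,None])
            print('area',round(a),'c',np.round(w.mean(0)),'rect',np.round(r[0]),np.round(r[1]),round(r[2]),'triA',round(t[0]),np.round(t[1][:,0]).tolist() if t[0]<1.4*a else '')
E
python3 - <<'E'
from h import *
for n in('top','scene'):
    p=viewer.camera(n); print(n); fits(p)
    for px in ([(190+c/2.667,100+r/2.667) for c,r in((178,157),(177,374))] if n=='top' else [(170+c/2.857,110+r/2.857) for c,r in((578,458),(650,263))]): print(plane(p,px,0))
p={n:viewer.camera(n) for n in('top','scene')}
for t in('block','strip','wedge','spool_clamp','finger_plane'):
    print(t,np.round(tri([ray(p[n],viewer.landmark_of(p[n],t)[0]['location']) for n in p]),3))
E
```

```text
top
area 499 c [  12. -869.] rect [  12. -869.] [11. 64.] 89 triA 1184 
area 644 c [  12. -848.] rect [  12. -848.] [65. 13.] 2 triA 1487 
area 1069 c [ 370. -353.] rect [ 371. -352.] [42. 32.] 89 triA 1714 
area 1104 c [ 449. -209.] rect [ 453. -206.] [32. 62.] 39 triA 1217 [[470.0, -197.0], [461.0, -242.0], [417.0, -187.0]]
area 525 c [ 556. -381.] rect [ 556. -378.] [79. 11.] 86 triA 1026 
area 1124 c [555.  29.] rect [555.  29.] [63. 20.] 66 triA 2062 
area 974 c [ 572. -101.] rect [ 572. -101.] [33. 37.] 62 triA 1605 
area 574 c [ 574. -258.] rect [ 575. -263.] [25. 51.] 57 triA 1128 
area 1144 c [ 628. -113.] rect [ 628. -113.] [43. 29.] 55 triA 2171 
area 471 c [802. -56.] rect [802. -56.] [89.  8.] 89 triA 842 
area 564 c [814.  95.] rect [814.  95.] [14. 81.] 6 triA 984 
area 686 c [813. 186.] rect [814. 189.] [103.  22.] 89 triA 1507 
area 906 c [831. 237.] rect [829. 235.] [61. 24.] 89 triA 1608 
area 1276 c [838. 830.] rect [839. 830.] [89. 22.] 3 triA 2409 
area 619 c [ 925. -327.] rect [ 926. -329.] [ 12. 100.] 6 triA 1040 
area 1666 c [900. 972.] rect [899. 970.] [128.
[... 1978 characters left out ...]
iA 2475 
area 2202 c [ 451. -206.] rect [ 457. -201.] [50. 67.] 38 triA 2624 [[485.0, -185.0], [462.0, -249.0], [406.0, -177.0]]
area 2843 c [ 539. -399.] rect [ 538. -400.] [90. 36.] 81 triA 5313 
area 1741 c [ 362. -354.] rect [ 365. -353.] [76. 37.] 35 triA 3555 
area 848 c [ 348. -763.] rect [ 347. -765.] [54. 24.] 46 triA 1356 
area 1271 c [-391. -546.] rect [-392. -546.] [84. 21.] 89 triA 2089 
[0.68990287 0.21156886 0.        ]
[0.4451045  0.21334552 0.        ]
block [ 0.63  -0.11   0.013]
strip [0.559 0.028 0.011]
wedge [ 0.453 -0.205  0.016]
spool_clamp [ 0.567 -0.104  0.012]Traceback (most recent call last):
  File "<stdin>", line 7, in <module>
IndexError: list index out of range
```

```bash
cat > row.py <<'E'
import sys
from h import *
s=manip.observe(); P=s['eef_pos']; M=rot(s['ee_rot'])
def row(x,y,z,yaw):
    T=R.from_euler('xyz',[180,0,yaw],degrees=True).as_matrix()
    return np.r_[M.T@(np.array([x,y,z])-P), R.from_matrix(M.T@T).as_rotvec()/np.pi].round(4).tolist()
print(np.round(P,4),np.round(s['ee_rot'],2),round(s['time'],2),np.round(s['joint_pos'],0))
for a in sys.argv[1:]: print(a,row(*map(float,a.split(','))))
E
python3 -m inch '[[[-0.22,-0.19,0.03,0,0,0.31],[-0.22,-0.19,0.03,0,0,0.31],[-0.22,-0.19,0.03,0,0,0.31],[-0.22,-0.19,0.03,0,0,0.31],[-0.22,-0.19,0.03,0,0,0.31],[-0.22,-0.19,0.03,0,0,0.31],[-0.22,-0.19,0.03,0,0,0.31],[-0.22,-0.19,0.03,0,0,0.31]]]' -0.6
python3 row.py .564,-.05,.12,90
```

```text
time: 3.67
eef_pos: [0.358, 0.3273, 0.1924]
ee_rot: [180.0, 0.2, 103.5]
ft_force: [0.1, -0.3, -0.2]
opening: 0.0377
grip_force: 0.0
[0.358  0.3273 0.1924] [1.7999e+02 1.6000e-01 1.0354e+02] 3.67 [-61.  12.  15. 113.  -3.  56. -31.]
.564,-.05,.12,90 [-0.4149, 0.1119, 0.0736, 0.0002, 0.0009, 0.0752]
```

```bash
python3 -m inch '[[[-0.415,0.112,0.074,0,0.001,0.0752],[-0.415,0.112,0.074,0,0.001,0.0752],[-0.415,0.112,0.074,0,0.001,0.0752],[-0.415,0.112,0.074,0,0.001,0.0752],[-0.415,0.112,0.074,0,0.001,0.0752],[-0.415,0.112,0.074,0,0.001,0.0752],[-0.415,0.112,0.074,0,0.001,0.0752],[-0.415,0.112,0.074,0,0.001,0.0752]]]'
python3 row.py .564,-.035,.05,90 .564,-.035,.008,90
```

```text
time: 4.33
eef_pos: [0.517, 0.0476, 0.1361]
ee_rot: [180.0, -0.2, 90.9]
ft_force: [0.2, 0.8, -0.1]
opening: 0.0176
grip_force: 0.0
[0.517  0.0476 0.1361] [179.97  -0.2   90.94] 4.33 [-31.  20.  26. 113. -11.  50.   2.]
.564,-.035,.05,90 [-0.0837, 0.0456, 0.0858, 0.0001, -0.0011, 0.0052]
.564,-.035,.008,90 [-0.0838, 0.0456, 0.1278, 0.0001, -0.0011, 0.0052]
```

```bash
python3 -m inch '[[[-0.042,0.023,0.03,0,-0.001,0.005],[-0.084,0.0456,0.06,0,-0.001,0.005],[-0.084,0.0456,0.086,0,-0.001,0.005],[-0.084,0.0456,0.086,0,-0.001,0.005],[-0.084,0.0456,0.086,0,-0.001,0.005],[-0.084,0.0456,0.086,0,-0.001,0.005],[-0.084,0.0456,0.086,0,-0.001,0.005],[-0.084,0.0456,0.086,0,-0.001,0.005]]]'
python3 row.py .564,-.035,.008,90
```

```text
time: 5.0
eef_pos: [0.5638, -0.032, 0.0515]
ee_rot: [179.9, -0.1, 90.1]
ft_force: [-0.4, 0.9, -0.6]
opening: 0.0178
grip_force: 0.0
[ 0.5638 -0.032   0.0515] [ 1.7988e+02 -6.0000e-02  9.0130e+01] 5.0 [-19.  31.  23. 110. -18.  42.  15.]
.564,-.035,.008,90 [-0.003, 0.0001, 0.0435, 0.0007, -0.0003, 0.0007]
```

```bash
python3 -m inch '[[[-0.003,0,0.03,0,0,0],[-0.003,0,0.0435,0,0,0],[-0.003,0,0.0435,0,0,0],[0.007,0,0.0435,0,0,0],[0.017,0,0.0435,0,0,0],[0.027,0,0.0435,0,0,0],[0.037,0,0.0435,0,0,0],[0.047,0,0.0435,0,0,0]]]'
python3 -m inch '[[[0.01,0,0,0,0,0],[0.02,0,0,0,0,0],[0.03,0,0,0,0,0],[0.04,0,0,0,0,0],[0.05,0,0,0,0,0],[0.06,0,0,0,0,0],[0.07,0,0,0,0,0],[0.08,0,0,0,0,0]]]'
python3 - <<'E'
from h import *
p=viewer.camera('scene'); save(p,'s2.png'); a=p['image'][150:310,230:450,::-1]; cv2.imwrite('pics/s2c.png',cv2.resize(a,None,fx=3.5,fy=3.5))
E
```

```text
time: 5.67
eef_pos: [0.5635, 0.0153, 0.0072]
ee_rot: [179.9, -0.0, 90.1]
ft_force: [1.2, 0.4, -0.9]
opening: 0.0176
grip_force: 0.1
time: 6.33
eef_pos: [0.5629, 0.0942, 0.0063]
ee_rot: [-180.0, 0.0, 90.0]
ft_force: [-0.1, -0.8, 0.1]
opening: 0.0177
grip_force: 0.1
```

View pics/s2c.png

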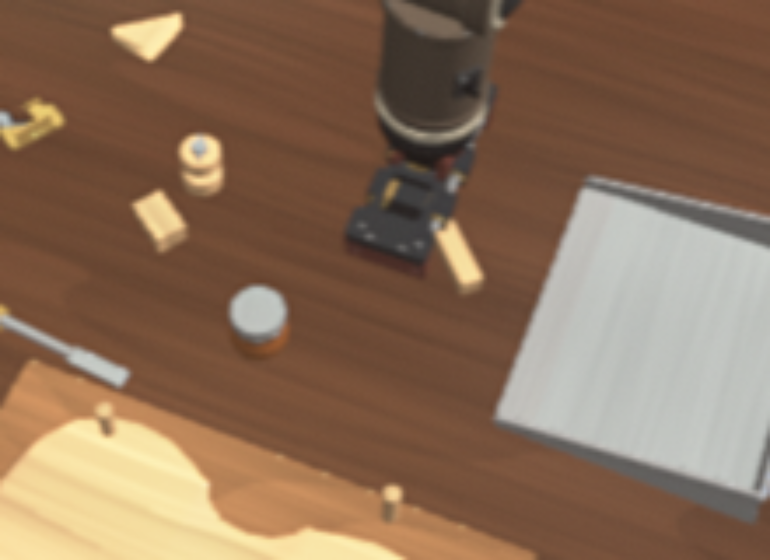

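The strip is riding ahead of the fingers and has turned from 66° to about 40° (crop end 465,285), as intended. I'll keep pushing.

```bash
python3 -m inch '[[[0.008,0,-0.001,0,0,0],[0.016,0,-0.002,0,0,0],[0.024,0,-0.003,0,0,0],[0.032,0,-0.003,0,0,0],[0.04,0,-0.003,0,0,0],[0.048,0,-0.003,0,0,0],[0.056,0,-0.003,0,0,0],[0.064,0,-0.003,0,0,0]]]'
python3 - <<'E'
from h import *
p=viewer.camera('scene'); a=p['image'][170:310,300:480,::-1]; cv2.imwrite('pics/s3c.png',cv2.resize(a,None,fx=4,fy=4))
for q in((363,231),):print(plane(p,q,.018))
E
python3 row.py
```

```text
time: 7.05
eef_pos: [0.5629, 0.158, 0.0093]
ee_rot: [-180.0, 0.0, 90.0]
ft_force: [-0.4, -0.4, 0.7]
opening: 0.0177
grip_force: 0.1
[0.59214907 0.14993015 0.018     ]
[0.5628 0.1602 0.0092] [-1.7997e+02 -6.0000e-02  9.0120e+01] 7.1 [-37.  36.  22. 108. -21.  39.  -2.]
```

View pics/s3c.png

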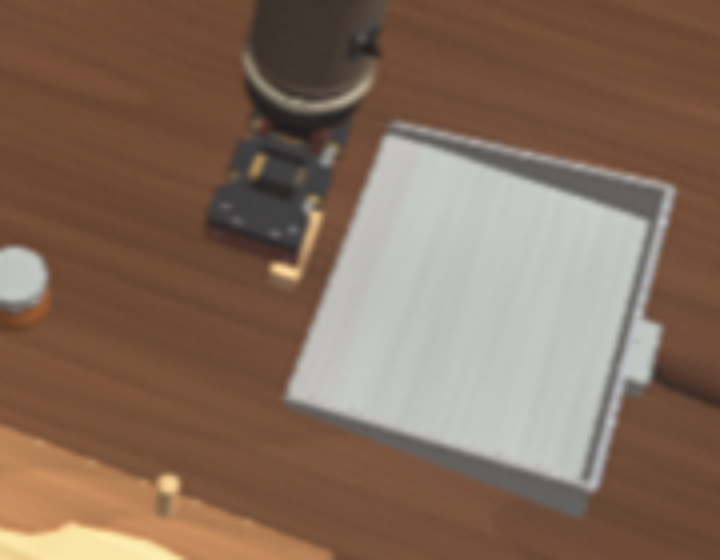

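The strip is now flush and broadside to the fingers at the lip, with its end at crop (290,270). Its centre is still within the finger span. I'll sweep it into the pan.

```bash
python3 -m inch '[[[0.01,0.001,-0.001,0,0,0],[0.02,0.002,-0.001,0,0,0],[0.03,0.003,-0.001,0,0,0],[0.04,0.004,-0.001,0,0,0],[0.05,0.005,-0.001,0,0,0],[0.06,0.006,-0.001,0,0,0],[0.07,0.006,-0.001,0,0,0],[0.08,0.006,-0.001,0,0,0]]]'
python3 -m inch '[[[0.01,0,0,0,0,0],[0.02,0,0,0,0,0],[0.03,0,0,0,0,0],[0.04,0,0,0,0,0],[0.05,0,0,0,0,0],[0.06,0,0,0,0,0],[0.07,0,0,0,0,0],[0.075,0,0,0,0,0]]]'
python3 -m inch '[[[-0.01,0,0,0,0,0],[-0.03,0,-0.04,0,0,0],[-0.05,0,-0.08,0,0,0],[-0.09,0,-0.1,0,0,0],[-0.13,0,-0.1,0,0,0],[-0.17,0,-0.1,0,0,0],[-0.21,0,-0.1,0,0,0],[-0.25,0,-0.1,0,0,0]]]'
python3 - <<'E'
from h import *
p=viewer.camera('scene'); save(p,'s4.png')
for f in(viewer.landmark_of,viewer.spot_in):
  for r in f(p,'strip')[:2]: print(r['score'],plane(p,r['location'],.012))
E
python3 row.py .642,-.17,.1,125
```

```text
time: 7.77
eef_pos: [0.5689, 0.2383, 0.0102]
ee_rot: [-180.0, 0.0, 90.0]
ft_force: [0.3, 0.6, -0.7]
opening: 0.0177
grip_force: 0.1
time: 8.43
eef_pos: [0.5686, 0.3143, 0.0102]
ee_rot: [-180.0, -0.0, 90.1]
ft_force: [0.2, 0.3, -0.2]
opening: 0.0175
grip_force: 0.1
time: 9.1
eef_pos: [0.5683, 0.0594, 0.1108]
ee_rot: [180.0, 0.0, 89.9]
ft_force: [0.4, 0.7, -0.1]
opening: 0.0174
grip_force: 0.0
0.53 [0.58904285 0.33767233 0.012     ]
0.69 [0.59226674 0.33306577 0.012     ]
[0.5687 0.0567 0.1109] [1.7999e+02 8.0000e-02 8.9510e+01] 9.25 [-32.  27.  28. 107. -16.  50.   4.]
.642,-.17,.1,125 [-0.226, 0.0752, 0.0112, -0.0001, 0.0004, -0.1972]
```

```bash
python3 row.py .612,-.156,.1,65
```

```text
[0.5687 0.0567 0.1109] [1.7999e+02 8.0000e-02 8.9510e+01] 9.25 [-32.  27.  28. 107. -16.  50.   4.]
.612,-.156,.1,65 [-0.2123, 0.0451, 0.0112, 0.0001, 0.0004, 0.1362]
```

```bash
python3 -m inch '[[[-0.212,0.045,0.011,0,0,0.136],[-0.212,0.045,0.011,0,0,0.136],[-0.212,0.045,0.011,0,0,0.136],[-0.212,0.045,0.011,0,0,0.136],[-0.212,0.045,0.011,0,0,0.136],[-0.212,0.045,0.011,0,0,0.136],[-0.212,0.045,0.011,0,0,0.136],[-0.212,0.045,0.011,0,0,0.136]]]' -0.82
python3 row.py .612,-.154,.008,65 .617,-.14,.008,65 .625,-.126,.008,75 .634,-.111,.008,85
```

```text
time: 9.92
eef_pos: [0.6137, -0.1489, 0.0988]
ee_rot: [-179.9, -0.0, 65.5]
ft_force: [-0.7, 0.4, 0.3]
opening: 0.0078
grip_force: 0.0
[ 0.6137 -0.1489  0.0988] [-1.7992e+02 -1.0000e-02  6.5500e+01] 9.92 [-14.  35.  34.  99. -23.  53.   5.]
.612,-.154,.008,65 [-0.0054, 0.0007, 0.0908, -0.0005, -0.0, 0.0028]
.617,-.14,.008,65 [0.0094, -0.0005, 0.0908, -0.0005, -0.0, 0.0028]
.625,-.126,.008,75 [0.0255, 0.0009, 0.0908, -0.0005, -0.0001, -0.0528]
.634,-.111,.008,85 [0.0429, 0.0029, 0.0908, -0.0005, -0.0001, -0.1084]
```

```bash
python3 -m inch '[[[0,0,0.03,0,0,0],[0,0,0.06,0,0,0],[0,0,0.08,0,0,0],[0,0,0.091,0,0,0],[0,0,0.091,0,0,0],[0,0,0.091,0,0,0],[0,0,0.091,0,0,0],[0,0,0.091,0,0,0]]]'
python3 row.py .617,-.14,.008,65 .621,-.133,.008,70 .625,-.126,.008,75 .634,-.111,.008,85
```

```text
time: 10.58
eef_pos: [0.6151, -0.1491, 0.0099]
ee_rot: [179.9, -0.0, 65.6]
ft_force: [-0.4, 0.2, -0.2]
opening: 0.0078
grip_force: 0.0
[ 0.6151 -0.1491  0.0099] [ 1.7989e+02 -4.0000e-02  6.5560e+01] 10.58 [-11.  41.  30. 102. -28.  44.   8.]
.617,-.14,.008,65 [0.0091, -0.0021, 0.0019, 0.0006, -0.0002, 0.0031]
.621,-.133,.008,70 [0.0171, -0.0013, 0.0019, 0.0006, -0.0002, -0.0247]
.625,-.126,.008,75 [0.0251, -0.0006, 0.0019, 0.0006, -0.0002, -0.0525]
.634,-.111,.008,85 [0.0425, 0.0014, 0.0019, 0.0007, -0.0001, -0.108]
```

```bash
python3 -m inch '[[[0.005,-0.001,0.002,0,0,0.003],[0.01,-0.002,0.002,0,0,0.003],[0.015,-0.002,0.002,0,0,-0.02],[0.02,-0.001,0.002,0,0,-0.04],[0.026,-0.001,0.002,0,0,-0.055],[0.032,0,0.002,0,0,-0.075],[0.038,0.001,0.002,0,0,-0.092],[0.0425,0.0014,0.002,0,0,-0.108]]]'
python3 - <<'E'
from h import *
p=viewer.camera('scene'); a=p['image'][160:280,220:400,::-1]; cv2.imwrite('pics/s5c.png',cv2.resize(a,None,fx=4,fy=4))
E
python3 row.py .637,-.086,.008,90 .637,-.061,.008,95
```

```text
time: 11.25
eef_pos: [0.6336, -0.1099, 0.0066]
ee_rot: [180.0, -0.0, 85.2]
ft_force: [-0.9, -0.4, -0.2]
opening: 0.0076
grip_force: 0.1
[ 0.634  -0.109   0.0066] [ 1.7997e+02 -5.0000e-02  8.5400e+01] 11.3 [-11.  41.  24. 100. -23.  44.  20.]
.637,-.086,.008,90 [0.0232, 0.0012, -0.0013, 0.0002, -0.0003, -0.0256]
.637,-.061,.008,95 [0.0481, -0.0008, -0.0013, 0.0002, -0.0003, -0.0533]
```

View pics/s5c.png

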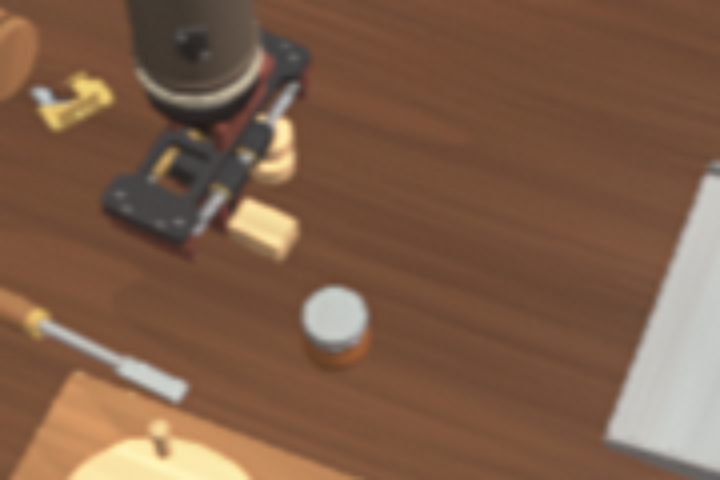

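The block is flush, end-on to the fingers (crop 265,228). The clamp is untouched and the jar at (335,325) is still clear. I'll carry on past the jar, bending away from it.

```bash
python3 -m inch '[[[0.007,0.0005,-0.001,0,0,-0.008],[0.014,0.0005,-0.001,0,0,-0.017],[0.021,0,-0.001,0,0,-0.026],[0.028,-0.001,-0.001,0,0,-0.035],[0.035,-0.002,-0.001,0,0,-0.044],[0.042,-0.003,-0.001,0,0,-0.052],[0.049,-0.004,-0.001,0,0,-0.06],[0.056,-0.005,-0.001,0,0,-0.068]]]'
python3 row.py .622,.02,.008,98 .617,.05,.008,98
```

```text
time: 11.97
eef_pos: [0.6327, -0.0542, 0.0073]
ee_rot: [-180.0, -0.0, 97.4]
ft_force: [1.0, 1.0, 0.4]
opening: 0.008
grip_force: 0.1
[ 0.6327 -0.0542  0.0073] [-179.97   -0.     97.35] 11.97 [-14.  40.  22. 101. -20.  43.  25.]
.622,.02,.008,98 [0.0749, -0.0011, -0.0007, -0.0001, -0.0, -0.0036]
.617,.05,.008,98 [0.1053, -0.0022, -0.0007, -0.0001, -0.0, -0.0036]
```

```bash
python3 -m inch '[[[0.01,0,-0.001,0,0,0],[0.02,0,-0.001,0,0,0],[0.03,0,-0.001,0,0,0],[0.04,0,-0.001,0,0,0],[0.05,0,-0.001,0,0,0],[0.06,0,-0.001,0,0,0],[0.07,0,-0.001,0,0,0],[0.08,0,-0.001,0,0,0]]]'
python3 - <<'E'
from h import *
p=viewer.camera('scene'); a=p['image'][170:290,260:440,::-1]; cv2.imwrite('pics/s6c.png',cv2.resize(a,None,fx=4,fy=4))
E
python3 row.py
```

```text
time: 12.63
eef_pos: [0.6226, 0.0255, 0.0083]
ee_rot: [-180.0, -0.0, 97.2]
ft_force: [-0.4, -0.5, 0.7]
opening: 0.008
grip_force: 0.1
[0.6223 0.0284 0.0081] [-1.7996e+02 -1.0000e-01  9.7360e+01] 12.68 [-22.  39.  22. 103. -20.  42.  18.]
```

View pics/s6c.png

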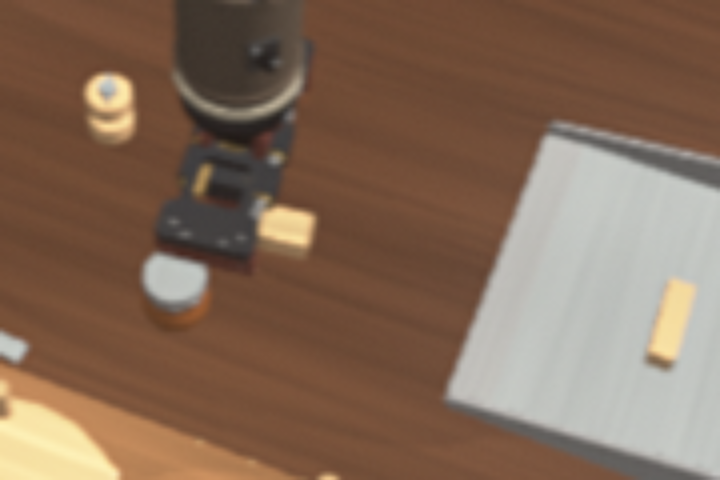

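The block has passed the jar and is still flush (crop 288,228). The strip lies in the pan (670,322). I'll push the block on into the pan.

```bash
python3 -m inch '[[[0.01,0,-0.001,0,0,0],[0.02,0,-0.001,0,0,0],[0.03,0,-0.001,0,0,0],[0.04,0,-0.001,0,0,0],[0.05,0,-0.001,0,0,0],[0.06,0,-0.001,0,0,0],[0.07,0,-0.001,0,0,0],[0.08,0,-0.001,0,0,0]]]'
python3 -m inch '[[[0.01,0,0,0,0,0],[0.02,0,-0.001,0,0,0],[0.03,0,-0.001,0,0,0],[0.04,0,-0.001,0,0,0],[0.05,0,-0.001,0,0,0],[0.06,0,-0.001,0,0,0],[0.07,0,-0.001,0,0,0],[0.08,0,-0.001,0,0,0]]]'
python3 -m inch '[[[0.01,0,0,0,0,0],[0.02,0,0,0,0,0],[0.03,0,0,0,0,0],[0.04,0,0,0,0,0],[0.05,0,0,0,0,0],[0.06,0,0,0,0,0],[0.066,0,0,0,0,0],[0.068,0,0,0,0,0]]]'
python3 -m inch '[[[-0.01,0,0,0,0,0],[-0.03,0,-0.04,0,0,0],[-0.05,0,-0.08,0,0,0],[-0.09,0,-0.1,0,0,0.02],[-0.13,0,-0.1,0,0,0.06],[-0.17,0,-0.1,0,0,0.1],[-0.21,0,-0.1,0,0,0.14],[-0.25,0,-0.1,0,0,0.18]]]' -0.6
python3 - <<'E'
from h import *
p=viewer.camera('scene'); a=p['image'][90:310,170:470,::-1]; cv2.imwrite('pics/s7c.png',cv2.resize(a,None,fx=2.6,fy=2.6))
for t in('strip','block'):
  for r in viewer.landmark_of(p,t)[:2]: print(t,r['score'],plane(p,r['location'],.012))
E
python3 row.py
```

```text
time: 13.35
eef_pos: [0.6125, 0.1048, 0.0093]
ee_rot: [-180.0, -0.0, 97.2]
ft_force: [0.6, -0.5, 0.2]
opening: 0.0079
grip_force: 0.1
time: 14.02
eef_pos: [0.6025, 0.1841, 0.0103]
ee_rot: [-180.0, -0.0, 97.2]
ft_force: [0.5, -0.2, -0.0]
opening: 0.008
grip_force: 0.1
time: 14.68
eef_pos: [0.5937, 0.2525, 0.0102]
ee_rot: [-180.0, -0.0, 97.3]
ft_force: [-0.6, -0.0, -1.0]
opening: 0.0077
grip_force: 0.1
time: 15.35
eef_pos: [0.6252, -0.0007, 0.111]
ee_rot: [180.0, -0.0, 64.5]
ft_force: [1.4, -0.5, -0.2]
opening: 0.0171
grip_force: 0.0
strip 0.44 [0.58717369 0.33323807 0.012     ]
strip 0.33 [ 0.3677047  -0.35271131  0.012     ]
block 0.63 [0.57951006 0.28644531 0.012     ]
[ 0.6252 -0.0038  0.1108] [1.7993e+02 1.3000e-01 6.4430e+01] 15.5 [-29.  34.  35. 100. -23.  54. -10.]
```

View pics/s7c.png

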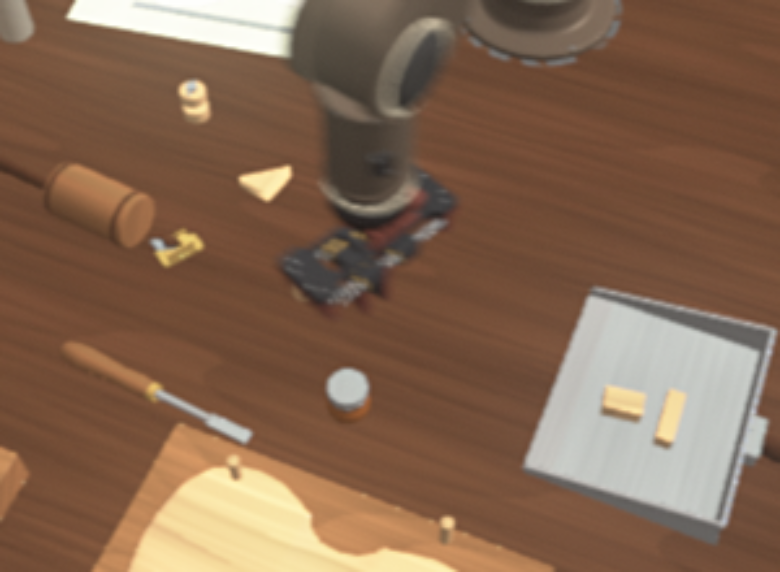

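The block and strip both sit on the pan floor, at crop (624,402) and (670,418), and the bystanders haven't moved. The wedge is next. I'll go behind its hypotenuse and push it along an arc that turns towards the pan.

```bash
python3 row.py .421,-.232,.1,39
```

```text
[ 0.6252 -0.0038  0.1108] [1.7993e+02 1.3000e-01 6.4430e+01] 15.5 [-29.  34.  35. 100. -23.  54. -10.]
.421,-.232,.1,39 [-0.2939, -0.0857, 0.0113, 0.0006, 0.0006, 0.1413]
```

```bash
python3 -m inch '[[[-0.294,-0.086,0.011,0,0,0.141],[-0.294,-0.086,0.011,0,0,0.141],[-0.294,-0.086,0.011,0,0,0.141],[-0.294,-0.086,0.011,0,0,0.141],[-0.294,-0.086,0.011,0,0,0.141],[-0.294,-0.086,0.011,0,0,0.141],[-0.294,-0.086,0.011,0,0,0.141],[-0.294,-0.086,0.011,0,0,0.141]]]' -0.6
python3 row.py .418,-.234,.06,39 .418,-.234,.008,39
```

```text
time: 16.17
eef_pos: [0.4188, -0.2303, 0.0995]
ee_rot: [-180.0, 0.1, 39.4]
ft_force: [-0.0, -0.3, 0.8]
opening: 0.0177
grip_force: 0.0
[ 0.4188 -0.2303  0.0995] [-1.7997e+02  6.0000e-02  3.9390e+01] 16.17 [-13.  23.  45. 121. -23.  45.  -4.]
.418,-.234,.06,39 [-0.0029, 0.0024, 0.0395, -0.0002, 0.0003, 0.0021]
.418,-.234,.008,39 [-0.0029, 0.0024, 0.0915, -0.0002, 0.0003, 0.0021]
```

```bash
python3 -m inch '[[[-0.003,0.002,0.035,0,0,0.002],[-0.003,0.002,0.07,0,0,0.002],[-0.003,0.002,0.0915,0,0,0.002],[-0.003,0.002,0.0915,0,0,0.002],[0.004,0.002,0.0915,0,0,0.002],[0.011,0.002,0.0915,0,0,0.002],[0.018,0.002,0.0915,0,0,0.002],[0.024,0.002,0.0915,0,0,0.002]]]'
python3 - <<'E'
from h import *
p=viewer.camera('scene'); a=p['image'][110:210,210:340,::-1]; cv2.imwrite('pics/s8c.png',cv2.resize(a,None,fx=5,fy=5))
E
python3 - <<'E'
import numpy as np,subprocess
c0=np.array([.3765,-.1137]); a=[]
for h in (39,45,51,57,63,69,75,81,87,92):
    t=np.radians(h); q=c0+.12*np.array([np.sin(t),-np.cos(t)])-.0205*np.array([np.cos(t),np.sin(t)]); a.append('%.4f,%.4f,.008,%d'%(*q,h))
print(subprocess.run(['python3','row.py']+a,capture_output=True,text=True).stdout)
E
```

```text
time: 16.83
eef_pos: [0.4449, -0.2124, 0.0092]
ee_rot: [179.9, -0.1, 39.3]
ft_force: [-0.4, 0.5, 0.4]
opening: 0.0172
grip_force: 0.1
[ 0.4457 -0.2115  0.009 ] [ 1.7992e+02 -1.1000e-01  3.9390e+01] 16.88 [ -8.  33.  36. 122. -34.  35.   2.]
0.4361,-0.2199,.008,39 [-0.0128, 0.0004, 0.0009, 0.0004, -0.0006, 0.0022]
0.4469,-0.2130,.008,45 [-0.0001, 0.0019, 0.001, 0.0005, -0.0006, -0.0312]
0.4569,-0.2051,.008,51 [0.0127, 0.0021, 0.001, 0.0005, -0.0006, -0.0645]
0.4660,-0.1962,.008,57 [0.0254, 0.001, 0.001, 0.0005, -0.0005, -0.0978]
0.4741,-0.1864,.008,63 [0.0378, -0.0014, 0.001, 0.0006, -0.0005, -0.1312]
0.4812,-0.1758,.008,69 [0.05, -0.0051, 0.001, 0.0006, -0.0005, -0.1645]
0.4871,-0.1646,.008,75 [0.0617, -0.01, 0.0011, 0.0006, -0.0005, -0.1978]
0.4918,-0.1527,.008,81 [0.0729, -0.0162, 0.0011, 0.0007, -0.0004, -0.2312]
0.4953,-0.1405,.008,87 [0.0833, -0.0234, 0.0011, 0.0007, -0.0004, -0.2645]
0.4971,-0.1300,.008,92 [0.0914, -0.0304, 0.0011, 0.0007, -0.0004, -0.2923]
```

View pics/s8c.png

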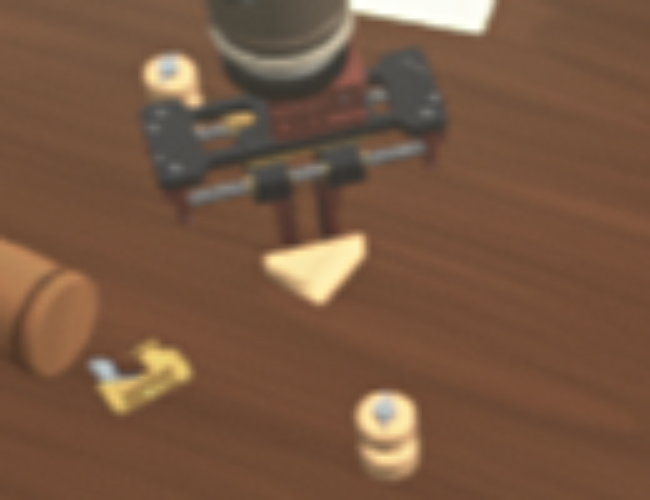

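The fingers sit flush and centred on the wedge's hypotenuse (crop 310,240). The spool clamp (385,430) and the plane (145,375) are clear. Starting the arc now.

```bash
python3 -m inch '[[[0.0097,0.0014,0.001,0,0,-0.0278],[0.0194,0.0019,0.001,0,0,-0.0556],[0.0292,0.0015,0.001,0,0,-0.0833],[0.0389,0.0004,0.001,0,0,-0.1111],[0.0484,-0.0016,0.001,0,0,-0.1389],[0.0577,-0.0045,0.001,0,0,-0.1667],[0.0668,-0.0081,0.001,0,0,-0.1944],[0.0755,-0.0125,0.001,0,0,-0.2222]]]'
python3 - <<'E'
from h import *
p=viewer.camera('scene'); a=p['image'][120:220,230:360,::-1]; cv2.imwrite('pics/s9c.png',cv2.resize(a,None,fx=5,fy=5))
E
python3 row.py
```

```text
time: 17.55
eef_pos: [0.4946, -0.1551, 0.0076]
ee_rot: [179.9, 0.0, 79.5]
ft_force: [0.7, -0.6, -0.4]
opening: 0.0177
grip_force: 0.1
[ 0.4954 -0.1531  0.0076] [ 1.7994e+02 -5.0000e-02  7.9980e+01] 17.6 [ -8.  32.  26. 118. -24.  35.  24.]
```

View pics/s9c.png

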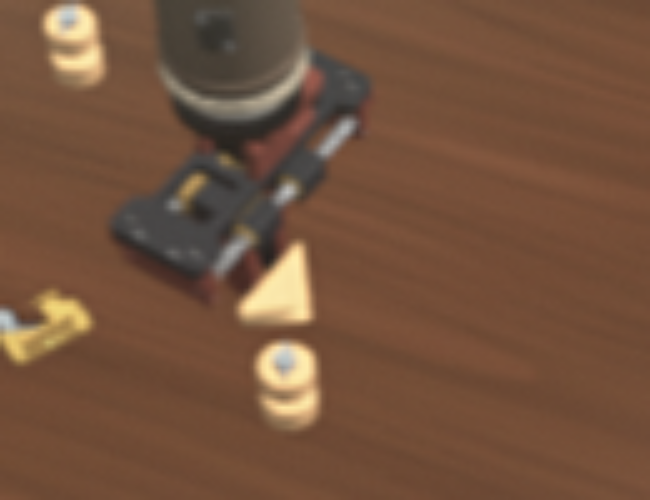

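The wedge is still flush after 40° of turn (crop 285,290), and its near corner clears the spool clamp by about 20 mm. I'll finish the turn and push straight past.

```bash
python3 -m inch '[[[0.0064,0.001,0,0,0,-0.0183],[0.0128,0.0017,0,0,0,-0.0367],[0.0194,0.0019,0,0,0,-0.0556],[0.0292,0.0002,0,0,0,-0.0556],[0.039,-0.0016,0,0,0,-0.0556],[0.0489,-0.0033,-0.001,0,0,-0.0556],[0.0587,-0.005,-0.001,0,0,-0.0556],[0.0686,-0.0068,-0.001,0,0,-0.0556]]]'
python3 -m inch '[[[0.01,0,0,0,0,0],[0.02,0,0,0,0,0],[0.03,0,0,0,0,0],[0.04,0,0,0,0,0],[0.05,0,0,0,0,0],[0.06,0,0,0,0,0],[0.07,0,0,0,0,0],[0.08,0,0,0,0,0]]]'
python3 - <<'E'
from h import *
p=viewer.camera('scene'); a=p['image'][130:290,280:480,::-1]; cv2.imwrite('pics/s10c.png',cv2.resize(a,None,fx=4,fy=3.7))
for r in viewer.landmark_of(p,'wedge')[:2]: print(r['score'],plane(p,r['location'],.01))
E
python3 row.py
```

```text
time: 18.27
eef_pos: [0.4997, -0.0859, 0.008]
ee_rot: [-180.0, 0.0, 89.2]
ft_force: [1.1, 0.0, -0.2]
opening: 0.0175
grip_force: 0.1
time: 18.93
eef_pos: [0.5007, -0.0061, 0.0078]
ee_rot: [-180.0, 0.0, 89.2]
ft_force: [-0.1, 0.0, 0.5]
opening: 0.0176
grip_force: 0.0
0.41 [0.50274136 0.02198755 0.01      ]
[ 0.5007 -0.005   0.0077] [-1.7996e+02 -4.0000e-02  8.9370e+01] 19.03 [-24.  31.  24. 120. -22.  33.  16.]
```

```bash
python3 -m inch '[[[0.01,0,-0.001,0,0,0],[0.02,0,-0.001,0,0,0],[0.03,0,-0.001,0,0,0],[0.04,0,-0.001,0,0,0],[0.05,0,-0.001,0,0,0],[0.06,0,-0.001,0,0,0],[0.07,0,-0.001,0,0,0],[0.08,0,-0.001,0,0,0]]]'
python3 -m inch '[[[0.01,0,-0.001,0,0,0],[0.02,0,-0.001,0,0,0],[0.03,0,-0.001,0,0,0],[0.04,0,-0.001,0,0,0],[0.05,0,-0.001,0,0,0],[0.06,0,-0.001,0,0,0],[0.07,0,-0.001,0,0,0],[0.08,0,-0.001,0,0,0]]]'
python3 - <<'E'
from h import *
p=viewer.camera('scene')
for r in viewer.landmark_of(p,'wedge')[:2]: print(r['score'],plane(p,r['location'],.01))
E
python3 row.py
```

```text
time: 19.7
eef_pos: [0.5018, 0.074, 0.0088]
ee_rot: [-180.0, -0.0, 89.2]
ft_force: [-0.2, -1.0, 0.7]
opening: 0.0175
grip_force: 0.1
time: 20.37
eef_pos: [0.5028, 0.1539, 0.0098]
ee_rot: [-180.0, 0.0, 89.2]
ft_force: [0.1, -0.2, -0.3]
opening: 0.0177
grip_force: 0.1
0.52 [0.50494049 0.18003445 0.01      ]
[0.5028 0.1551 0.0097] [-1.7998e+02 -4.0000e-02  8.9370e+01] 20.47 [-41.  33.  25. 117. -23.  35.  -2.]
```

```bash
python3 -m inch '[[[0.01,0,-0.001,0,0,0],[0.02,0,-0.001,0,0,0],[0.03,0,-0.001,0,0,0],[0.04,0,-0.001,0,0,0],[0.05,0,-0.001,0,0,0],[0.06,0,-0.001,0,0,0],[0.07,0,-0.001,0,0,0],[0.078,0,-0.001,0,0,0]]]'
python3 -m inch '[[[0.008,0,0,0,0,0],[0.016,0,0,0,0,0],[0.024,0,0,0,0,0],[0.032,0,0,0,0,0],[0.038,0,0,0,0,0],[0.042,0,0,0,0,0],[0.042,0,0,0,0,0],[0.042,0,0,0,0,0]]]'
python3 -m inch '[[[-0.01,0,0,0,0,0],[-0.03,0,-0.04,0,0,0],[-0.05,0,-0.08,0,0,0],[-0.09,0,-0.1,0,0,0],[-0.13,0,-0.1,0,0,0],[-0.17,0,-0.1,0,0,0],[-0.21,0,-0.1,0,0,0],[-0.25,0,-0.1,0,0,0]]]'
python3 - <<'E'
from h import *
p=viewer.camera('scene'); a=p['image'][90:310,170:470,::-1]; cv2.imwrite('pics/s11c.png',cv2.resize(a,None,fx=2.6,fy=2.6))
for t in('strip','block','wedge','pan'):
  for r in viewer.landmark_of(p,t)[:1]: print(t,r['score'],plane(p,r['location'],.0 if t=='pan' else .013))
E
```

```text
time: 21.13
eef_pos: [0.5038, 0.2323, 0.0108]
ee_rot: [-180.0, -0.0, 89.3]
ft_force: [0.0, 0.1, -0.0]
opening: 0.0174
grip_force: 0.1
time: 21.8
eef_pos: [0.5045, 0.2728, 0.0108]
ee_rot: [-180.0, 0.0, 89.2]
ft_force: [0.9, 0.0, -0.3]
opening: 0.0174
grip_force: 0.0
time: 22.47
eef_pos: [0.5003, 0.0203, 0.1113]
ee_rot: [180.0, -0.0, 89.2]
ft_force: [1.5, -0.6, -0.3]
opening: 0.0175
grip_force: 0.0
strip 0.56 [0.58466753 0.33496134 0.013     ]
wedge 0.53 [0.5021927  0.29645725 0.013     ]
pan 0.7 [0.56107523 0.20116358 0.        ]
```

View pics/s11c.png

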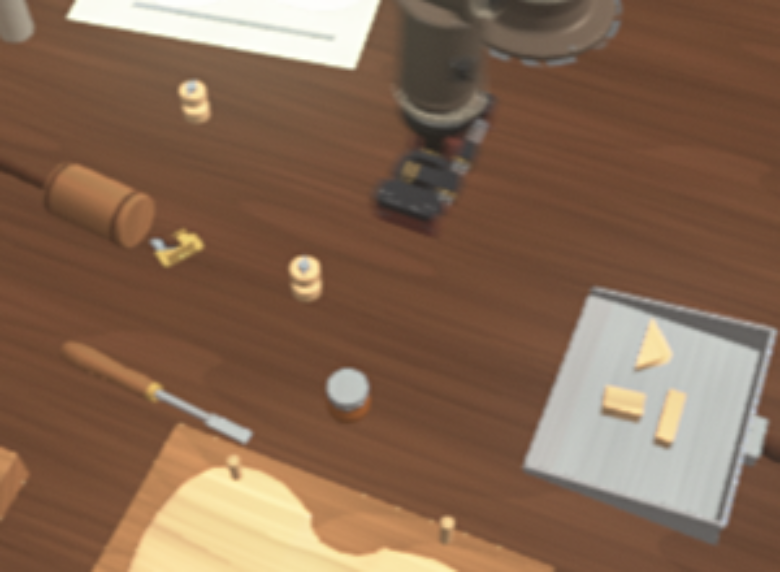

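All three offcuts lie on the pan floor, at crop (653,345), (624,402) and (670,418). Every bystander is in place and the gripper is clear, so I'm handing in.

```bash
python3 -c "
from bench import job_done
print(job_done())"
```

```text
the job is handed in; nothing more can be done
None
```

I swept the block, strip and wedge into the dustpan, where the last picture shows all three on the flat floor behind the lip. The tools and jar look unmoved, and I handed the job in at about 23 s of the 64 s allowed; no verdict came back.

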